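Load a disk cartridge into the archive dock through its sprung dust flap

TASK

Load the disk cartridge that stands on the desk into the backup dock: push it upright down through the spring flap in the dock's top, press it gently but fully home in the bay, until it sits on the seat and holds the seat's contact pin down, then draw out so that the flap swings shut over it. Do not force anything (push with no more than 20 N), do not tip the cartridge over, and leave the other things on the desk where they are.

Things in the scene. Friction and masses are not known exactly. Their poses are not given: they have to be found in the camera images.
- cartridge: removable disk cartridge, an upright black plastic block with a paper label and grey ribs on both broad faces, 24 (x) by 64 (y) by 110 mm (z), 0.15 to 0.27 kg, standing free on its small end. Origin: centre of its underside; z up; x across its thickness, the way to grip it. Half-turn symmetric; either way round fits.
- dock: backup dock, a heavy grey block 120 (x) by 120 (y) by 195 mm (z), fixed to the desk, with a bay open to the top that takes the cartridge upright, its x along the dock's x. Origin: centre of its underside; x across the bay's narrow side. Fingers around a cartridge do not pass the mouth: push it the last part from above with closed fingertips, which fit beside the open flap.
- slot (a point): centre of the dock's mouth, level with the dock's top, 195 mm above the desk; axes as the dock's. The mouth is 44 (x) by 74 mm (y), closed by the flap. Below it the bay funnels in (from 29 mm down on the -x side, 48 mm on the +x side) to the channel, leaving a pocket 44 (x) by 48 mm (y) in the middle for the fingertips, 90 mm deep.
- channel (a point): point on the bay's axis 62 mm below the dock's top, from where on down the channel is straight, 26 (x) by 68 mm (y). A sprung shoe on its +x wall, 87 mm below the dock's top, rubs on the cartridge: it takes 1 to 8 N to slide, up to 10 N as the lower edge passes the shoe, and the cartridge stays where it is pushed to.
- bay (a point): point on the bay's axis 161 mm below the dock's top, the highest level of the rubber-cushioned seat. The seat lies 0 to 24 mm below this point, different from dock to dock, not seen or measured: feel it. It gives 1.5 mm under 11 N, then is rigid. A cartridge on it is home, its top 51 to 75 mm below the dock's top, under the reach of the flap; a push of 10 to 15 N seats it well.
- flap (a joint): steel flap in the mouth, 42.5 by 72 by 3 mm, flush with the top, hinged along the mouth's +x edge (dock axes, 22 mm from the centre, 2 mm below the top) and swinging down into the bay; 0 is shut, 1.5 rad hangs straight down. A spring shuts it: 0.02 N m when shut, 0.08 N m fully open; it stays open only while something holds it.
- contact (a joint): sprung brass contact pin in the middle of the seat; 0 m: up, standing 5 mm above the seat; 0.005 m: pressed down level with the seat's face by a cartridge that is fully home. It takes 0.3 to 1 N.
- mug: white mug, 80 mm across and 95 mm high with a handle, a bystander. Origin: centre of its underside
- stapler: black and grey desk stapler, 130 by 36 by 48 mm, a bystander. Origin: centre of its underside, long along x
- tape_case: flat grey tape case, 110 by 104 by 22 mm, a bystander. Origin: centre of its underside
There are look-alikes about, which are no part of the job. There is more than one size of the dock; the one meant has the size given above.

How it is judged:
By the outcome, as a careful person would: the job done as asked, in the order asked, and still so for the second after the job is handed in, with the robot touching nothing.
It also fails if it takes over 72 s, if anything falls off the work surface, if the arm or the gripper's body presses on something with over 40 N, if the wrist force passes 120 N, or if a joint passes its speed limit or range.

ROBOT

A 6-joint arm with a two-finger parallel gripper is mounted at the origin on the work surface. World frame = base frame: x ahead of the robot, y to its left, z up, the work surface at z = 0. Lengths are in m, angles in rad, forces in N, time in s.
With the tool pointing down it reaches from about 0.25 to 0.725 m from the base axis. Payload 4 kg.
Tool frame: the origin (TCP) lies at the very end of the fingers, on their centre line; the grasp point (between the pads) lies 19 mm behind it; z points along the fingers, y is the line along which they close (so a half turn about z gives the same grasp; the last joint's range is limited). The gripper opens to 85 mm and grips with 20 to 120 N. Pads are 22 mm wide; open, the fingers measure 114 mm over their backs; the gripper's body (76 mm by 85 mm) begins 54 mm behind the grasp point. The pads swing forward as they close: fully open they stand 13 mm farther back than shut.
Start: joints at [-1.247, 0.241, 0.005, 1.335, 0, 1.571], TCP at [0.159, -0.474, 0.231] pointing down, gripper open.
Joint ranges: [-2.72, 2.72], [-1.05, 1.87], [-1.09, 1.28], [-1.99, 2.15], [-1.42, 1.44], [-3.14, 3.14]. Speed limits (rad/s): [2.79, 2.79, 3.14, 3.14, 3.14, 3.14].

INTERFACE

Orientations are given as a unit quaternion [x, y, z, w].
In Python, from plant import bot, vision gives the robot as it stands. The module is installed in compiled form; this text tells all that it offers.
- The arm moves only by the tool arm_command, never from a script. Its argument "commands" is a list of rows, each a list of 5 numbers: the finger opening in mm, from 0 to 85.4, then the shift along the world's x, y, z in mm, then the turn about the world's z in degrees. In form: [[hand, x, y, z, spin], ...]. A call has 1 to 10 rows; each row shifts and turns the commanded pose from where the row before left it; what a row does not reach is not made up. A row lasts 1/10 s, in which the tool goes at most 50 mm and 8.59 degrees, less where a joint would pass 70% of its speed; a pose out of reach is approached as far as the arm can. A call is refused whole if a number of a shift passes 50 or a number of a turn 8.59, either way. A call with a gripper value outside its range is refused whole. The fingers move at their own pace and stop on an object; "squeeze" is the grip in N (left out, the last holds). Time passes only in rows, so rows that do not move let the fingers close. It gives the time, the measured TCP pose, the force, the opening and the grip force at its end, in the units of the state.
- bot.read_state(): the state, without advancing time (a new reading comes with each control period).
- vision.get_image(name): name is "side" or "top" or "wrist"; returns a dict with "color" (400x640x3 uint8, blue, green, red), "mtx" (3x3 intrinsics, pixels), "world_from_camera" (4x4, takes a point from camera to world coordinates); the wrist camera has in their place "hand_eye" (4x4, takes a point from camera to tool coordinates, whose origin is the TCP and whose axes are the flange's). Camera axes: x right, y down, z forward; pixel columns grow to the right and rows downward; lengths in m; the calibration is good to about 2 mm. A picture is of the moment at which its call begins: read the wrist's pose just before it. There is no depth.
- bot.hand_in(): hands the job in; it is judged then, once.
The state is a dict: "t": time; "qpos": joint angles; "qvel": joint speeds; "joint_efforts": joint torques, N m; "tool_pos": TCP position; "tcp_rot": TCP orientation; "ft_force": force on the tool from outside, world axes, zero at the start; "ft_torque": the same for the moment, N m; "finger_gap": finger opening in m; "grip_force": force on a finger pad.
Only numpy, scipy, OpenCV 4.12 (cv2) and the standard library are available. Lean on these libraries where they do the work, as an engineer would, in place of code of your own. Each camera call takes 0.05 s, during which the arm holds its last target. There are 200 camera calls.

## Working session

There is one attempt and no reset: what is moved stays moved. The work goes in short steps, Python scripts to look and compute and a tool call to move; the robot and the scene stay as the last step left them, time stands still between calls to the robot, and variables do not carry over. Pictures are saved under pics/ and viewed, at most 10 in all, crops included, and the job is handed in when it is done.

Besides the shell and the picture viewer there is one more tool, called after ">>>" in YAML: its name, and indented under it one key for each argument. arm_command: Moves the arm, as the interface text tells. Its arguments: {"type":"object","properties":{"commands":{"type":"array"},"squeeze":{"type":"number"}},"required":["commands"]}

```bash
mkdir -p pics; python3 - <<'E'
from plant import bot, vision
import cv2,pickle
for n in("side","top"):
    d=vision.get_image(n); cv2.imwrite(f"pics/{n}0.png",d["color"]); pickle.dump(d,open(f"{n}.pkl","wb"))
    print(n,d["mtx"].round(1).tolist(),d["world_from_camera"].round(4).tolist())
s=bot.read_state(); print(s["t"],s["tool_pos"],s["tcp_rot"],s["ft_force"])
E
```

```text
side [[409.9, 0.0, 317.1], [0.0, 409.9, 203.9], [0.0, 0.0, 1.0]] [[0.9878, -0.1151, 0.1053, 0.4252], [-0.1556, -0.6811, 0.7155, -0.7151], [-0.0106, -0.7231, -0.6906, 0.9069], [0.0, 0.0, 0.0, 1.0]]
top [[476.1, 0.0, 322.6], [0.0, 476.1, 193.1], [0.0, 0.0, 1.0]] [[-0.0123, -0.9894, 0.1446, 0.3721], [-0.9999, 0.0129, 0.0027, 0.0972], [-0.0045, -0.1445, -0.9895, 1.1918], [0.0, 0.0, 0.0, 1.0]]
0.1 [ 0.15891539 -0.47348459  0.2304916 ] [ 9.86920051e-01  1.61207688e-01 -1.59556817e-04 -9.32464953e-04] [-1.14246276 -0.7338555   0.9690647 ]
```

View pics/top0.png

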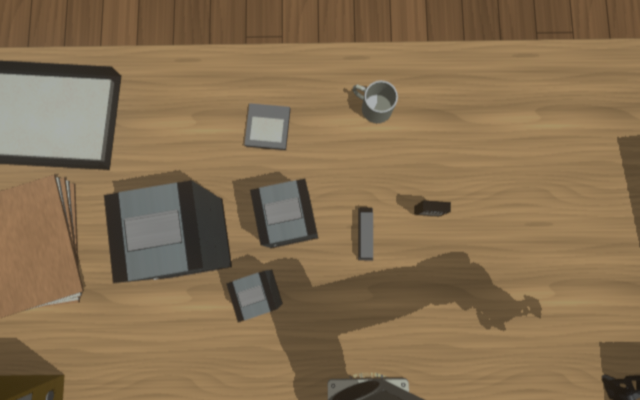

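View pics/side0.png

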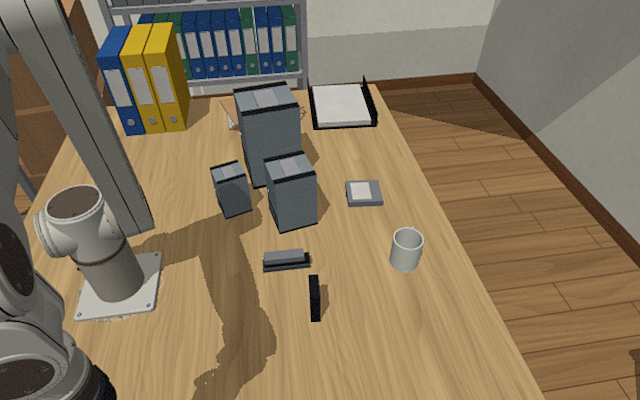

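```bash
python3 - <<'E'
import cv2,numpy as np
t=cv2.imread("pics/top0.png");s=cv2.imread("pics/side0.png")
r=lambda i,a,b,c,d,w,h:cv2.resize(i[b:d,a:c],(w,h),interpolation=cv2.INTER_CUBIC)
a=r(t,240,165,330,255,400,400); b=r(t,400,185,470,220,400,200); c=r(s,255,145,325,235,311,400); d=r(s,295,265,335,330,246,400)
o=np.zeros((600,800,3),np.uint8); o[:400,:400]=a; o[400:600,:400]=b; o[:400,400:711]=c; o[400:600,400:523]=cv2.resize(d,(123,200))
cv2.imwrite("pics/crop1.png",cv2.convertScaleAbs(o,alpha=1.5,beta=15))
E
```

```text
(no output)
```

View pics/crop1.png

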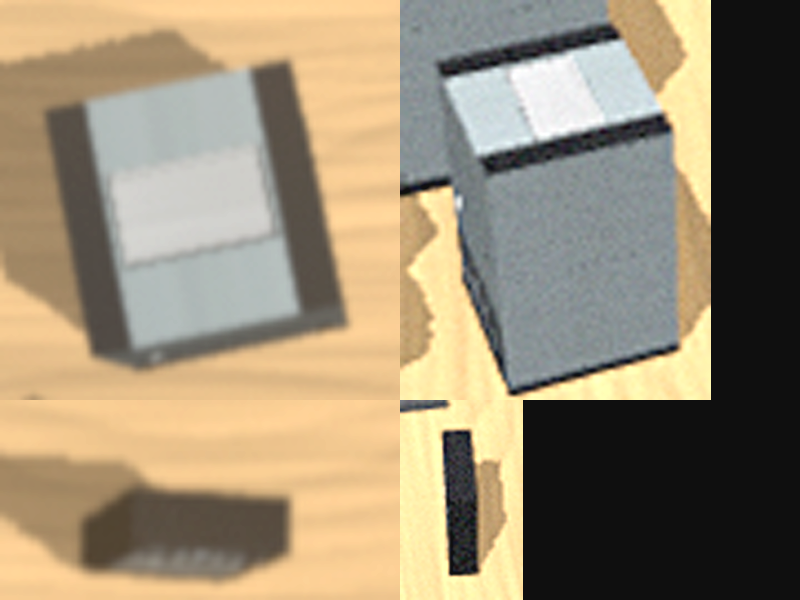

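Candidates: top view, docks at (160,230) big, (283,212) mid, (255,295) small; black blocks: cartridge (432,208) vs stapler (365,234). The crop shows the mid dock's mouth with its flap across image columns, and the black upright block with grey label and ribs as the cartridge. Next I measure sizes and poses.

```bash
cat > h.py <<'E'
import numpy as np,cv2,pickle
from scipy.optimize import minimize,least_squares
def load(n): return pickle.load(open(n+".pkl","rb"))
def proj(K,T,P):
    c=(np.asarray(P)-T[:3,3])@T[:3,:3]; p=c@K.T; return p[:,:2]/p[:,2:]
def back(K,T,uv,z):
    r=np.c_[np.asarray(uv,float),np.ones(len(uv))]@np.linalg.inv(K).T@T[:3,:3].T
    return T[:3,3]+r*((z-T[2,3])/r[:,2])[:,None]
def box(x,y,a,sx,sy,z0,z1):
    c,s=np.cos(a),np.sin(a); return np.array([[x+c*i*sx/2-s*j*sy/2,y+s*i*sx/2+c*j*sy/2,k] for i in(-1,1) for j in(-1,1) for k in(z0,z1)])
E
python3 - <<'E'
from h import *
t,s=load("top"),load("side"); K,T=t["mtx"],t["world_from_camera"]
f=4.4444
for nm,c in(("flap",[(107,178),(265,145),(277,233),(125,268)]),("top",[(45,112),(290,62),(347,323),(93,352)]),("light",[(87,102),(250,68),(300,315),(130,347)])):
    P=back(K,T,np.array(c)/f+[240,165]-.4,.195); e=np.roll(P,-1,0)-P
    print(nm,P[:,:2].round(4).tolist(),"ctr",P.mean(0).round(4),"len",np.linalg.norm(e,axis=1).round(4),"dir",np.degrees(np.arctan2(e[:,1],e[:,0])).round(1))
# cartridge silhouettes
M={}
for n,d,(a,b,c,e) in(("top",t,(405,195,460,222)),("side",s,(300,268,330,328))):
    m=np.zeros((400,640),np.uint8); g=d["color"].max(2); m[b:e,a:c]=(g[b:e,a:c]<(60 if n=="top" else 70))*255; 
    M[n]=m; print(n,(m>0).sum(),cv2.boundingRect(m), np.percentile(g[b:e,a:c],[5,25,50]))
def cost(p):
    o=0
    for n,d in(("top",t),("side",s)):
        q=proj(d["mtx"],d["world_from_camera"],box(p[0],p[1],p[2],.024,.064,0,.11)); h=cv2.convexHull(((q+.5)*64).round().astype(np.int32))
        m=np.zeros((400,640),np.uint8); cv2.fillConvexPoly(m,h,255,cv2.LINE_AA,6)
        o+=np.abs(m.astype(float)-M[n]).sum()/255
    return o
best=min((minimize(cost,[.43+i,-.12+j,a],method="Nelder-Mead",options=dict(initial_simplex=[[.43+i,-.12+j,a],[.44+i,-.12+j,a],[.43+i,-.11+j,a],[.43+i,-.12+j,a+.1]])) for i in(-.02,0,.02) for j in(-.02,0,.02) for a in(-.2,0,.2)),key=lambda r:r.fun)
print(best.x,best.fun)
E
```

```text
flap [[0.4947, 0.2245], [0.5096, 0.1494], [0.4675, 0.144], [0.4519, 0.2158]] ctr [0.4809 0.1834 0.195 ] len [0.0765 0.0424 0.0735 0.0438] dir [ -78.8 -172.6  102.3   11.5]
top [[0.5268, 0.2543], [0.5495, 0.1372], [0.4247, 0.1113], [0.4126, 0.2306]] ctr [0.4784 0.1834 0.195 ] len [0.1192 0.1275 0.1199 0.1166] dir [ -79.  -168.3   95.8   11.7]
light [[0.5314, 0.2343], [0.5468, 0.1564], [0.4287, 0.1334], [0.4147, 0.2133]] ctr [0.4804 0.1843 0.195 ] len [0.0794 0.1203 0.0811 0.1185] dir [ -78.8 -169.    99.9   10.2]
top 333 (415, 201, 35, 13) [ 48.2  69.  118. ]
side 449 (309, 275, 12, 47) [ 16.  77. 174.]
[0.3816183  0.12977214 0.05925289] 1573.592156862745
```

```bash
python3 - <<'E'
from h import *
t,s=load("top"),load("side")
x0=back(t["mtx"],t["world_from_camera"],[(432,208)],.06)[0];print(x0)
print(back(s["mtx"],s["world_from_camera"],[(314.5,298)],.055))
M={}
for n,d,(a,b,c,e) in(("top",t,(411,198,455,220)),("side",s,(300,268,330,328))):
    m=np.zeros((400,640),np.uint8); g=d["color"].max(2); m[b:e,a:c]=(g[b:e,a:c]<(85 if n=="top" else 80))*255; m=cv2.morphologyEx(m,cv2.MORPH_CLOSE,np.ones((5,5)))
    M[n]=m; print(n,(m>0).sum(),cv2.boundingRect(m))
def cost(p,ns=("top","side")):
    o=0
    for n,d in(("top",t),("side",s)):
        if n not in ns: continue
        q=proj(d["mtx"],d["world_from_camera"],box(p[0],p[1],p[2],.024,.064,0,.11)); h=cv2.convexHull(((q)*64).round().astype(np.int32))
        m=np.zeros((400,640),np.uint8); cv2.fillConvexPoly(m,h,255,cv2.LINE_AA,6)
        o+=np.abs(m.astype(float)-M[n]).sum()/255
    return o
for ns in(("top","side"),("top",),("side",)):
    best=min((minimize(cost,[x0[0],x0[1],a],(ns,),method="Nelder-Mead",options=dict(initial_simplex=[[x0[0],x0[1],a],[x0[0]+.01,x0[1],a],[x0[0],x0[1]+.01,a],[x0[0],x0[1],a+.1]])) for a in(-.3,-.15,0,.15,.3)),key=lambda r:r.fun)
    print(ns,best.x,best.fun)
E
```

```text
[ 0.49810441 -0.16065459  0.06      ]
[[ 0.49729318 -0.15811669  0.055     ]]
top 469 (414, 200, 36, 16)
side 451 (309, 275, 12, 47)
('top', 'side') [ 0.49677971 -0.15661406 -0.10758309] 246.4745098039216
('top',) [ 0.49866887 -0.15910279  0.02121714] 105.85098039215686
('side',) [ 0.49729286 -0.15585583 -0.11491485] 120.5764705882353
```

>>> arm_command:
  commands:
    - [85,10,10,10,4]
    - [85,25,25,15,8]
    - [85,30,35,15,8]
    - [85,30,35,15,8]
    - [85,30,35,15,8]
    - [85,30,35,15,8]
    - [85,30,35,10,8]
    - [85,30,35,5,8]
    - [85,25,25,0,8]
    - [85,10,10,0,4]

```text
t: 1.1
tool_pos: [0.4108, -0.1916, 0.331]
tcp_rot: [0.701, 0.713, 0.0, -0.0]
ft_force: [-0.7, -0.2, 0.1]
finger_gap: 0.0848
grip_force: 0.0
```

```bash
cat >> h.py <<'E'
from scipy.spatial.transform import Rotation as R
def wrist(tag):
    from plant import bot,vision
    s=bot.read_state(); d=vision.get_image("wrist"); W=np.eye(4); W[:3,:3]=R.from_quat(s["tcp_rot"]).as_matrix(); W[:3,3]=s["tool_pos"]
    d["world_from_camera"]=W@d["hand_eye"]; cv2.imwrite(f"pics/{tag}.png",d["color"]); pickle.dump(d,open(tag+".pkl","wb"))
    tx=W[:3,0]; print(s["t"],s["tool_pos"].round(4),"tooly deg",np.degrees(np.arctan2(W[1,1],W[0,1])).round(2),"z",W[:3,2].round(3),"F",s["ft_force"].round(2),"gap",s["finger_gap"],"q",s["qpos"].round(2)); return d
E
python3 -c "
from h import *
d=wrist('w1'); print(d['hand_eye'].round(3),d['mtx'].round(1))"
```

```text
1.1 [ 0.4108 -0.1916  0.331 ] tooly deg 1.01 z [ 0.     0.001 -1.   ] F [-0.68 -0.22  0.14] gap 0.0847974951444494 q [-0.44  0.13  0.12  1.57  0.    1.12]
[[-0.    -0.964 -0.267  0.066]
 [ 1.    -0.    -0.     0.001]
 [-0.    -0.267  0.964 -0.143]
 [ 0.     0.     0.     1.   ]] [[326.8   0.  322.1]
 [  0.  326.8 197.3]
 [  0.    0.    1. ]]
```

View pics/w1.png

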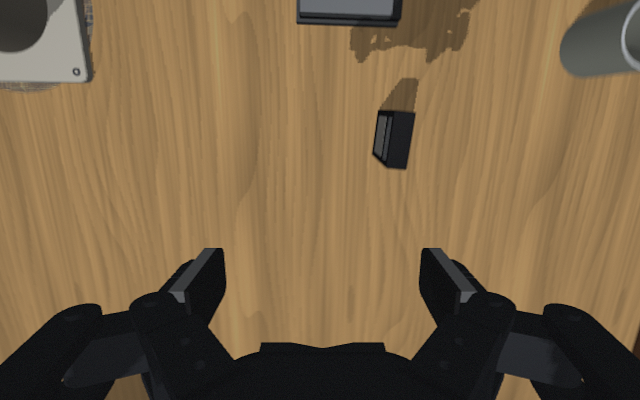

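The wrist picture shows the cartridge standing at about (395,140), label face to the left, its top face's right edge from (414,113) to (405,168).

```bash
python3 - <<'E'
from h import *
d=load("w1"); c=d["color"][95:185,355:435]; cv2.imwrite("pics/w1c.png",cv2.convertScaleAbs(cv2.resize(c,(533,600),interpolation=cv2.INTER_CUBIC),alpha=2.2,beta=10))
P=back(d["mtx"],d["world_from_camera"],[(393,112),(414,113),(405,168),(386,165)],.11); print(P.round(4),P.mean(0))
E
```

```text
[[ 0.4876 -0.1289  0.11  ]
 [ 0.5103 -0.1295  0.11  ]
 [ 0.5057 -0.1896  0.11  ]
 [ 0.4841 -0.1866  0.11  ]] [ 0.496946   -0.15866482  0.11      ]
```

View pics/w1c.png

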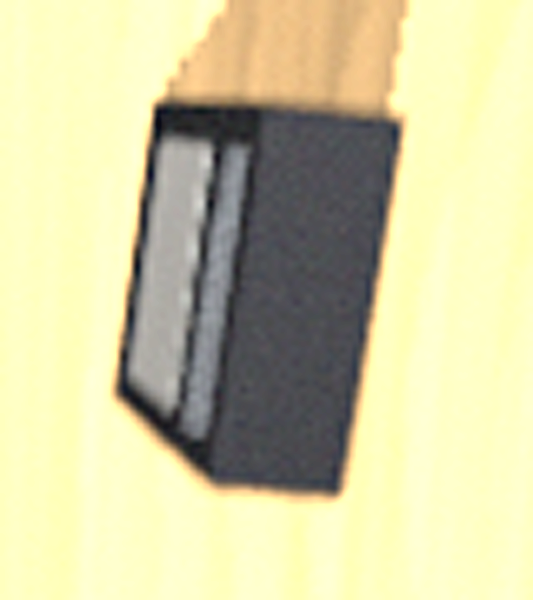

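The crop shows the top face's corners at crop pixels (262,108), (402,122), (340,492), (215,485).

```bash
python3 - <<'E'
from h import *
d=load("w1"); P=back(d["mtx"],d["world_from_camera"],np.array([(262,106),(402,120),(340,492),(215,485)])/6.665+[354.6,94.6],.11); e=np.roll(P,-1,0)-P
print(P.round(4).tolist(),P.mean(0),np.linalg.norm(e,axis=1),np.degrees(np.arctan2(e[:,1],e[:,0])))
E
```

```text
[[0.4885, -0.1273, 0.11], [0.5113, -0.1291, 0.11], [0.5065, -0.1901, 0.11], [0.4852, -0.1893, 0.11]] [ 0.49786954 -0.15894887  0.11      ] [0.02286912 0.06119149 0.02123808 0.06204819] [ -4.48574589 -94.51152397 177.76898305  87.01029218]
```

>>> arm_command:
  commands:
    - [85,2,15,0,1]
    - [85,6,35,0,1]
    - [85,7,43,0,1]
    - [85,7,43,0,1]
    - [85,7,43,0,1]
    - [85,7,43,0,1]
    - [85,7,43,0,1]
    - [85,7,42,0,1]
    - [85,6,32,0,1]
    - [85,2,13,0,1]

```text
t: 2.15
tool_pos: [0.4671, 0.16, 0.3305]
tcp_rot: [0.638, 0.77, -0.0, -0.0]
ft_force: [0.4, -0.4, -0.6]
finger_gap: 0.0854
grip_force: 0.0
```

```bash
python3 -c "
from h import *
d=wrist('w2')
T=d['world_from_camera'];q=proj(d['mtx'],T,box(.481,.1835,.19,.12,.12,0,.195)[1::2]);print(q)
"
```

```text
2.15 [0.4671 0.16   0.3305] tooly deg 10.71 z [-0.001 -0.    -1.   ] F [ 0.42 -0.36 -0.58] gap 0.08535935743149847 q [0.33 0.21 0.22 1.58 0.   1.71]
[[274.76226607 228.12421749]
 [268.54612328  88.88326838]
 [407.16527488 227.78506169]
 [416.98818582  88.3573335 ]]
```

View pics/w2.png

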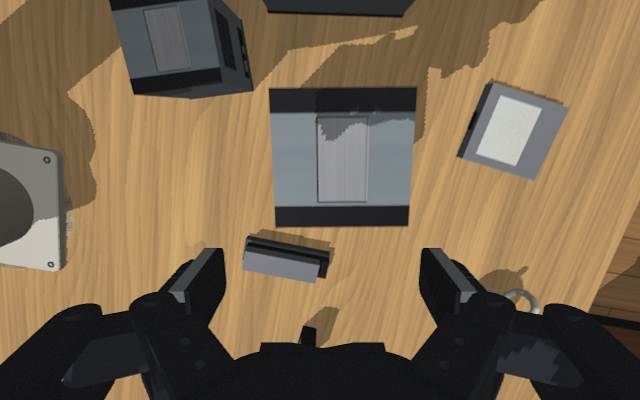

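The view from above the dock: dock top between (269,88) and (410,227), closed flap (316..369, 116..203), matching the prediction. A close crop of the flap for the hinge side:

```bash
python3 - <<'E'
from h import *
d=load("w2"); c=d["color"][78:238,255:430]; cv2.imwrite("pics/w2c.png",cv2.convertScaleAbs(cv2.resize(c,(656,600),interpolation=cv2.INTER_CUBIC),alpha=1.6,beta=10))
E
```

```text
(no output)
```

View pics/w2c.png

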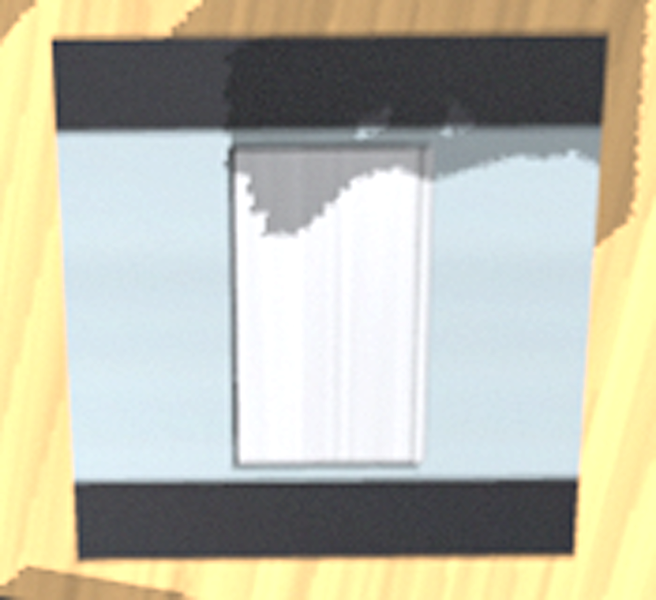

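The left gap is dark and wide and the right edge tight with a hinge line, so the hinge (+x) is on the world +x side.

```bash
python3 - <<'E'
from h import *
d=load("w2")
for c in([(53,40),(607,35),(575,555),(80,558)],[(230,146),(431,146),(423,466),(236,466)]):
    P=back(d["mtx"],d["world_from_camera"],np.array(c)/3.75+[254.6,77.6],.195); e=np.roll(P,-1,0)-P
    print(P.round(4).tolist(),P.mean(0),np.linalg.norm(e,axis=1).round(4),np.degrees(np.arctan2(e[:,1],e[:,0])).round(1))
E
```

```text
[[0.4108, 0.2316, 0.195], [0.5279, 0.2547, 0.195], [0.5514, 0.1381, 0.195], [0.4342, 0.1151, 0.195]] [0.48108158 0.18487262 0.195     ] [0.1193 0.119  0.1194 0.1188] [  11.2  -78.6 -168.9  101.3]
[[0.4523, 0.2168, 0.195], [0.4959, 0.2251, 0.195], [0.5104, 0.1531, 0.195], [0.467, 0.1449, 0.195]] [0.48141063 0.18495883 0.195     ] [0.0443 0.0734 0.0442 0.0735] [  10.7  -78.6 -169.3  101.5]
```

>>> arm_command:
  commands:
    - [85,1,-12,0,-1]
    - [85,3,-35,0,-2]
    - [85,4,-43,0,-2]
    - [85,4,-43,0,-2]
    - [85,4,-43,0,-2]
    - [70,4,-43,0,-2]
    - [60,4,-43,0,-2]
    - [50,4,-35,0,-1.7]
    - [50,3,-22,0,0]
    - [50,0,0,-10,0]

```text
t: 3.2
tool_pos: [0.4971, -0.1663, 0.3221]
tcp_rot: [0.735, 0.678, -0.0, 0.001]
ft_force: [-1.0, 0.2, 0.2]
finger_gap: 0.0499
grip_force: 0.0
```

>>> arm_command:
  commands:
    - [50,0,0,-25,0]
    - [50,0,0,-40,0]
    - [50,0,0,-40,0]
    - [50,0,0,-35,0]
    - [50,0,0,-15,0]
    - [50,0,0,0,0]
    - [50,0,0,0,0]

```text
t: 3.9
tool_pos: [0.4974, -0.1614, 0.1667]
tcp_rot: [0.733, 0.681, -0.0, -0.0]
ft_force: [0.8, 0.5, 0.6]
finger_gap: 0.0503
grip_force: 0.0
```

```bash
python3 -c "
from h import *
d=wrist('w3')
print(proj(d['mtx'],d['world_from_camera'],box(.498,-.159,-.07,.024,.064,0,.11)).round(1).tolist())
"
```

```text
3.9 [ 0.4974 -0.1614  0.1667] tooly deg -4.21 z [-0. -0. -1.] F [0.84 0.53 0.61] gap 0.050251513843065754 q [-0.31  0.32 -0.06  1.19 -0.    1.33]
[[308.9, 207.6], [302.5, 256.7], [308.0, 142.5], [300.5, 161.3], [333.2, 207.6], [338.5, 256.6], [333.5, 142.4], [339.6, 161.2]]
```

View pics/w3.png

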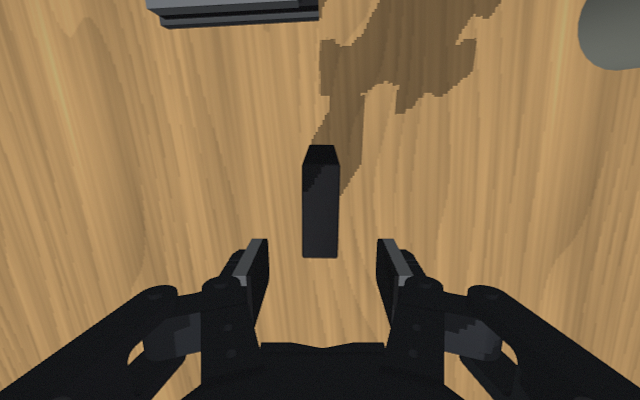

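The cartridge's top lies at (302..340, 165..257), centred between the pads, as predicted; descend and grip.

>>> arm_command:
  commands:
    - [50,0,1,-25,0]
    - [50,0,0,-30,0]
    - [50,0,0,-18,0]
    - [50,0,0,-6,0]
    - [40,0,0,0,0]
    - [30,0,0,0,0]
    - [20,0,0,0,0]
    - [18,0,0,0,0]
    - [15,0,0,0,0]
    - [15,0,0,0,0]
  squeeze: 40

```text
t: 4.95
tool_pos: [0.499, -0.1605, 0.0891]
tcp_rot: [0.732, 0.681, 0.001, 0.001]
ft_force: [-1.9, -1.2, 6.9]
finger_gap: 0.0234
grip_force: 40.1
```

>>> arm_command:
  commands:
    - [10,0,0,0,0]
    - [10,0,0,0,0]
    - [10,0,0,0,0]

```text
t: 5.25
tool_pos: [0.499, -0.1605, 0.0891]
tcp_rot: [0.732, 0.681, 0.001, 0.001]
ft_force: [-1.5, -0.5, 5.3]
finger_gap: 0.0233
grip_force: 40.1
```

>>> arm_command:
  commands:
    - [10,0,0,5,0]
    - [10,0,0,15,0]
    - [10,0,0,30,0]
    - [10,0,0,35,0]
    - [10,0,0,35,0]
    - [10,0,0,35,0]
    - [10,0,0,35,0]
    - [10,0,0,30,0]
    - [10,0,0,13,0]
    - [10,0,0,3,0]

```text
t: 6.25
tool_pos: [0.4989, -0.1602, 0.3256]
tcp_rot: [0.732, 0.681, 0.001, 0.002]
ft_force: [-0.4, -0.0, -2.5]
finger_gap: 0.0232
grip_force: 39.6
```

>>> arm_command:
  commands:
    - [10,0,10,0,0]
    - [10,-1,25,0,1]
    - [10,-2,40,0,2]
    - [10,-3,50,0,2.4]
    - [10,-3,50,0,2.5]
    - [10,-3,50,0,2.5]
    - [10,-2,48,0,2]
    - [10,-2,40,0,2]
    - [10,-1,23,0,1]
    - [10,-1,8,0,0]

```text
t: 7.25
tool_pos: [0.4785, 0.1865, 0.3212]
tcp_rot: [0.633, 0.774, -0.001, -0.001]
ft_force: [0.5, 0.2, -2.1]
finger_gap: 0.0231
grip_force: 39.6
```

>>> arm_command:
  commands:
    - [10,0,0,0,0]
    - [10,0,0,0,0]
    - [10,0,0,0,0]

```text
t: 7.55
tool_pos: [0.4801, 0.1825, 0.3231]
tcp_rot: [0.635, 0.772, -0.0, -0.0]
ft_force: [0.4, -0.5, -2.0]
finger_gap: 0.0231
grip_force: 39.5
```

```bash
python3 -c "
from h import *
d=wrist('w4');from plant import bot;s=bot.read_state();z=s['tool_pos'][2]-.0875
print(proj(d['mtx'],d['world_from_camera'],box(*s['tool_pos'][:2],.195,.024,.064,z,z+.11)).round(1).tolist())
print(proj(d['mtx'],d['world_from_camera'],box(.481,.185,.195,.044,.074,.195,.195)).round(1).tolist())
"
```

```text
7.55 [0.4801 0.1825 0.3231] tooly deg 11.14 z [-0.    -0.001 -1.   ] F [ 0.43 -0.48 -1.98] gap 0.023062092877224837 q [ 0.36  0.25  0.25  1.58 -0.    1.74]
[[304.8, 241.3], [291.7, 341.8], [303.5, 157.2], [287.4, 200.1], [336.4, 241.3], [347.0, 341.8], [337.4, 157.2], [350.3, 200.0]]
[[297.3, 225.7], [297.3, 225.7], [295.4, 140.9], [295.4, 140.9], [347.3, 225.7], [347.3, 225.7], [349.1, 140.9], [349.1, 140.9]]
```

View pics/w4.png

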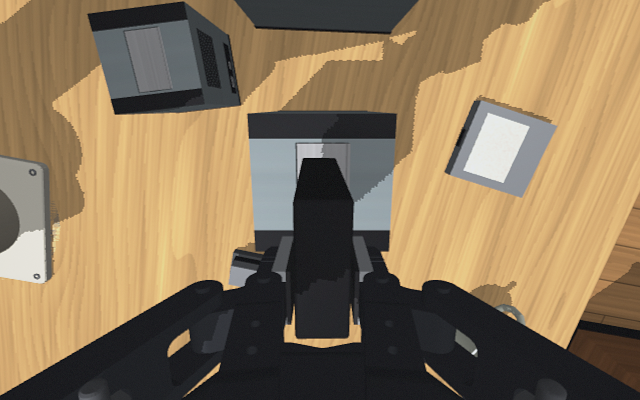

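Cartridge hangs straight, lower far edge at (303..339,158), mouth's far edge at (295..349,141), both as predicted. Lower onto and through the flap.

>>> arm_command:
  commands:
    - [10,0,2,-10,0]
    - [10,0,0,-15,0]
    - [10,0,0,-10,0]
    - [10,0,0,-5,0]
    - [10,0,0,-5,0]
    - [10,0,0,-5,0]
    - [10,0,0,-5,0]
    - [10,0,0,0,0]

```text
t: 8.4
tool_pos: [0.4797, 0.1858, 0.2679]
tcp_rot: [0.634, 0.773, -0.0, -0.0]
ft_force: [-1.6, -0.3, 0.8]
finger_gap: 0.0229
grip_force: 40.3
```

>>> arm_command:
  commands:
    - [10,0,0,-5,0]
    - [10,0,0,-5,0]
    - [10,0,0,-5,0]
    - [10,0,0,-5,0]
    - [10,0,0,0,0]

```text
t: 8.9
tool_pos: [0.4793, 0.1855, 0.2469]
tcp_rot: [0.634, 0.773, -0.001, -0.001]
ft_force: [-2.0, -0.7, -2.5]
finger_gap: 0.0235
grip_force: 40.3
```

>>> arm_command:
  commands:
    - [10,0,0,-5,0]
    - [10,0,0,-5,0]
    - [10,0,0,-5,0]
    - [10,0,0,0,0]

```text
t: 9.3
tool_pos: [0.4805, 0.1857, 0.2325]
tcp_rot: [0.634, 0.773, -0.0, 0.0]
ft_force: [1.0, 0.4, -5.2]
finger_gap: 0.0235
grip_force: 39.1
```

>>> arm_command:
  commands:
    - [10,0,0,-4,0]
    - [10,0,0,-4,0]
    - [10,0,0,-4,0]
    - [10,0,0,0,0]

```text
t: 9.7
tool_pos: [0.4803, 0.1857, 0.2208]
tcp_rot: [0.634, 0.773, 0.0, 0.0]
ft_force: [3.1, 0.3, -4.7]
finger_gap: 0.0232
grip_force: 39.1
```

>>> arm_command:
  commands:
    - [10,0,0,-4,0]
    - [10,0,0,-4,0]
    - [10,0,0,-4,0]
    - [10,0,0,0,0]

```text
t: 10.1
tool_pos: [0.4801, 0.1857, 0.2087]
tcp_rot: [0.634, 0.773, -0.0, -0.0]
ft_force: [0.6, 0.5, -2.3]
finger_gap: 0.0232
grip_force: 39.0
```

>>> arm_command:
  commands:
    - [10,0,0,-4,0]
    - [10,0,0,-3,0]
    - [10,0,0,-2,0]
    - [10,0,0,0,0]

```text
t: 10.5
tool_pos: [0.4801, 0.1858, 0.2011]
tcp_rot: [0.634, 0.773, 0.0, 0.0]
ft_force: [-1.4, 0.2, 4.6]
finger_gap: 0.0235
grip_force: 40.4
```

>>> arm_command:
  commands:
    - [30,0,0,0,0]
    - [40,0,0,0,0]
    - [48,0,0,0,0]
    - [48,0,0,0,0]
    - [48,0,0,10,0]
    - [48,0,0,3,0]
    - [48,0,0,0,0]

```text
t: 11.2
tool_pos: [0.4808, 0.186, 0.2144]
tcp_rot: [0.634, 0.773, 0.001, 0.001]
ft_force: [-0.1, -0.5, 0.5]
finger_gap: 0.0481
grip_force: 0.0
```

```bash
python3 -c "
from h import *
d=wrist('w5')
for z in(.213,.223): print(proj(d['mtx'],d['world_from_camera'],box(.481,.185,.195,.024,.064,z,z)).round(1).tolist()[::2])
"
```

```text
11.2 [0.4808 0.186  0.2144] tooly deg 11.25 z [ 0.002  0.001 -1.   ] F [-0.11 -0.45  0.54] gap 0.04806077518697091 q [ 0.37  0.28  0.01  1.3  -0.    1.74]
[[295.8, 310.5], [292.9, 187.5], [343.2, 310.5], [345.8, 187.6]]
[[294.2, 323.1], [290.9, 193.1], [344.5, 323.1], [347.5, 193.2]]
```

View pics/w5.png

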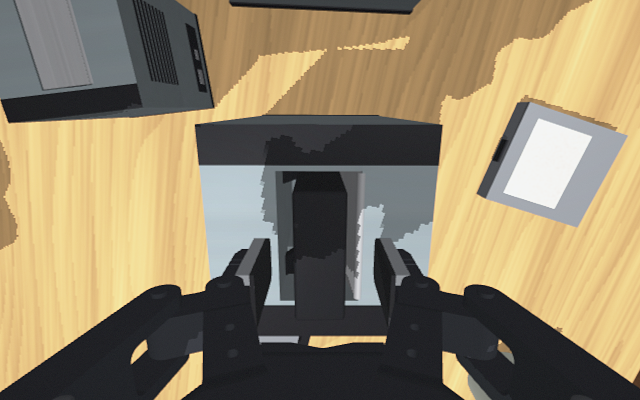

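Cartridge stands upright in the channel, top (293..347, 192..320), flap open on its right (+x) at (355,180..300). Now up, close the fingers and turn a quarter so the narrow side lies across the mouth.

>>> arm_command:
  commands:
    - [48,0,0,15,0]
    - [48,0,0,20,0]
    - [48,0,0,10,2]
    - [20,0,0,5,8]
    - [0,0,0,0,8]
    - [0,0,0,0,8]
    - [0,0,0,0,8]
    - [0,0,0,0,8]
    - [0,0,0,0,8]
    - [0,0,0,0,8]
  squeeze: 20

```text
t: 12.25
tool_pos: [0.48, 0.1857, 0.2631]
tcp_rot: [0.177, 0.984, -0.0, -0.0]
ft_force: [0.7, 0.8, -0.6]
finger_gap: -0.0001
grip_force: 0.0
```

>>> arm_command:
  commands:
    - [0,0,0,0,8]
    - [0,0,0,0,8]
    - [0,0,0,0,8]
    - [0,0,0,0,6]
    - [0,0,0,0,2]
    - [0,0,0,0,0]
    - [0,0,0,0,0]

```text
t: 12.95
tool_pos: [0.48, 0.1857, 0.2632]
tcp_rot: [-0.098, 0.995, -0.0, -0.0]
ft_force: [-0.3, 0.2, -0.3]
finger_gap: 0.0
grip_force: 0.0
```

```bash
python3 -c "
from h import *
d=wrist('w6')
c=d['color'];cv2.imwrite('pics/w6.png',cv2.convertScaleAbs(c,alpha=1.5,beta=15))
print(proj(d['mtx'],d['world_from_camera'],box(.481,.185,.195,.044,.074,.195,.195)).round(1).tolist()[::2])
"
```

```text
12.95 [0.48   0.1857 0.2632] tooly deg 101.21 z [-0. -0. -1.] F [-0.26  0.18 -0.29] gap 1.4121389939611412e-05 q [0.37 0.26 0.11 1.42 0.   0.17]
[[266.4, 177.7], [378.8, 177.7], [269.2, 239.8], [375.9, 239.9]]
```

View pics/w6.png

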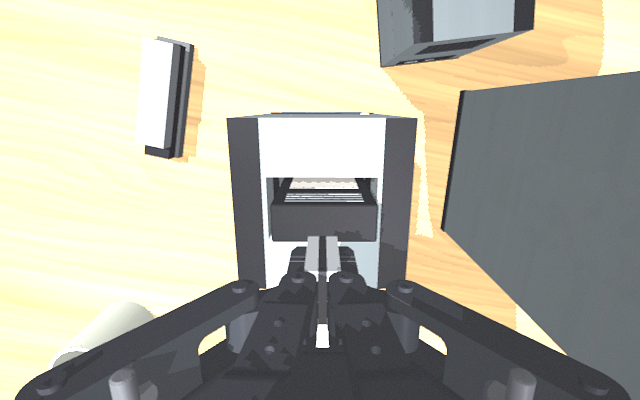

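>>> arm_command:
  commands:
    - [0,-1,-1,-10,0]
    - [0,0,0,-15,0]
    - [0,0,0,-10,0]
    - [0,0,0,-4,0]
    - [0,0,0,-2,0]
    - [0,0,0,-2,0]
    - [0,0,0,-1,0]

```text
t: 13.7
tool_pos: [0.4803, 0.1851, 0.2215]
tcp_rot: [-0.098, 0.995, 0.001, 0.002]
ft_force: [-1.1, -1.1, 9.0]
finger_gap: 0.0001
grip_force: 4.5
```

>>> arm_command:
  commands:
    - [0,0,0,-2,0]
    - [0,0,0,-2,0]
    - [0,0,0,-2,0]

```text
t: 14.0
tool_pos: [0.4804, 0.1852, 0.2156]
tcp_rot: [-0.098, 0.995, 0.001, 0.002]
ft_force: [-0.9, 0.2, 7.8]
finger_gap: 0.0003
grip_force: 3.6
```

>>> arm_command:
  commands:
    - [0,0,0,-2,0]
    - [0,0,0,-2,0]
    - [0,0,0,-2,0]

```text
t: 14.3
tool_pos: [0.4801, 0.1852, 0.2094]
tcp_rot: [-0.098, 0.995, 0.001, 0.002]
ft_force: [-1.5, -0.3, 6.9]
finger_gap: -0.0
grip_force: 3.5
```

>>> arm_command:
  commands:
    - [0,0,0,-3,0]
    - [0,0,0,-3,0]
    - [0,0,0,-3,0]

```text
t: 14.6
tool_pos: [0.4797, 0.1851, 0.2001]
tcp_rot: [-0.098, 0.995, 0.001, 0.001]
ft_force: [-2.7, -0.3, 6.4]
finger_gap: 0.0001
grip_force: 3.3
```

>>> arm_command:
  commands:
    - [0,0,0,-3,0]
    - [0,0,0,-3,0]
    - [0,0,0,-3,0]
    - [0,0,0,-3,0]
    - [0,0,0,-3,0]

```text
t: 15.1
tool_pos: [0.479, 0.1849, 0.1847]
tcp_rot: [-0.098, 0.995, 0.0, 0.0]
ft_force: [-3.3, -1.2, 6.3]
finger_gap: 0.0001
grip_force: 2.9
```

>>> arm_command:
  commands:
    - [0,0,0,-3,0]
    - [0,0,0,-3,0]
    - [0,0,0,-3,0]
    - [0,0,0,-3,0]
    - [0,0,0,-3,0]

```text
t: 15.6
tool_pos: [0.4782, 0.1847, 0.1691]
tcp_rot: [-0.098, 0.995, 0.0, -0.001]
ft_force: [-4.2, -2.0, 6.2]
finger_gap: 0.0002
grip_force: 2.4
```

>>> arm_command:
  commands:
    - [0,0,0,-3,0]
    - [0,0,0,-3,0]
    - [0,0,0,-3,0]
    - [0,0,0,-3,0]
    - [0,0,0,-3,0]

```text
t: 16.1
tool_pos: [0.4787, 0.1848, 0.1537]
tcp_rot: [-0.098, 0.995, 0.0, -0.0]
ft_force: [-4.1, -1.3, 4.4]
finger_gap: -0.0
grip_force: 2.6
```

>>> arm_command:
  commands:
    - [0,0,0,-2,0]
    - [0,0,0,-2,0]
    - [0,0,0,-2,0]
    - [0,0,0,-1,0]

```text
t: 16.5
tool_pos: [0.4788, 0.1847, 0.1467]
tcp_rot: [-0.098, 0.995, 0.0, -0.0]
ft_force: [-4.6, -0.7, 5.5]
finger_gap: -0.0001
grip_force: 2.8
```

>>> arm_command:
  commands:
    - [0,0,0,-1,0]
    - [0,0,0,-1,0]

```text
t: 16.7
tool_pos: [0.4788, 0.1847, 0.1448]
tcp_rot: [-0.098, 0.995, 0.0, -0.0]
ft_force: [-3.7, -0.3, 5.1]
finger_gap: 0.0002
grip_force: 2.9
```

>>> arm_command:
  commands:
    - [0,0,0,-1,0]
    - [0,0,0,-1,0]

```text
t: 16.9
tool_pos: [0.4788, 0.1848, 0.1429]
tcp_rot: [-0.098, 0.995, 0.0, -0.0]
ft_force: [-4.2, -1.2, 6.8]
finger_gap: -0.0004
grip_force: 3.7
```

>>> arm_command:
  commands:
    - [0,0,0,-1,0]
    - [0,0,0,-1,0]

```text
t: 17.1
tool_pos: [0.479, 0.1849, 0.1418]
tcp_rot: [-0.098, 0.995, 0.0, 0.0]
ft_force: [-5.3, -0.8, 13.0]
finger_gap: 0.0001
grip_force: 6.8
```

>>> arm_command:
  commands:
    - [0,0,0,0,0]
    - [0,0,0,-0.4,0]
    - [0,0,0,0,0]

```text
t: 17.4
tool_pos: [0.479, 0.1849, 0.1417]
tcp_rot: [-0.098, 0.995, 0.0, 0.0]
ft_force: [-6.8, -1.5, 11.8]
finger_gap: 0.0
grip_force: 6.2
```

>>> arm_command:
  commands:
    - [0,0,0,0,0]

```text
t: 17.5
tool_pos: [0.479, 0.1849, 0.1417]
tcp_rot: [-0.098, 0.995, 0.0, 0.001]
ft_force: [-6.0, -1.2, 12.0]
finger_gap: 0.0002
grip_force: 6.2
```

>>> arm_command:
  commands:
    - [0,0,0,-0.6,0]
    - [0,0,0,0,0]

```text
t: 17.7
tool_pos: [0.4792, 0.185, 0.1416]
tcp_rot: [-0.098, 0.995, 0.0, 0.001]
ft_force: [-5.9, -1.1, 14.1]
finger_gap: -0.0002
grip_force: 7.3
```

>>> arm_command:
  commands:
    - [0,0,0,-0.5,0]
    - [0,0,0,0,0]

```text
t: 17.9
tool_pos: [0.4794, 0.185, 0.1415]
tcp_rot: [-0.098, 0.995, 0.001, 0.001]
ft_force: [-6.9, -1.6, 16.9]
finger_gap: -0.0
grip_force: 8.4
```

```bash
python3 -c "
from h import *
from plant import vision
d=wrist('w7');a=cv2.convertScaleAbs(d['color'],alpha=1.5,beta=15)[90:390,120:520]
b=vision.get_image('side')['color'][120:245,250:340]
from plant import bot;print(bot.read_state()['ft_torque'])
o=np.zeros((450,800,3),np.uint8);o[:375,:500]=cv2.resize(a,(500,375));o[:417,500:]=cv2.resize(b,(300,417),interpolation=cv2.INTER_CUBIC);cv2.imwrite('pics/w7c.png',o)"
```

```text
17.9 [0.4794 0.185  0.1415] tooly deg 101.26 z [ 0.002  0.001 -1.   ] F [-6.95 -1.59 16.95] gap -2.592362275613559e-05 q [ 0.37  0.32 -0.12  1.12  0.    0.17]
[-0.4032503   1.47985766 -0.05541638]
```

View pics/w7c.png

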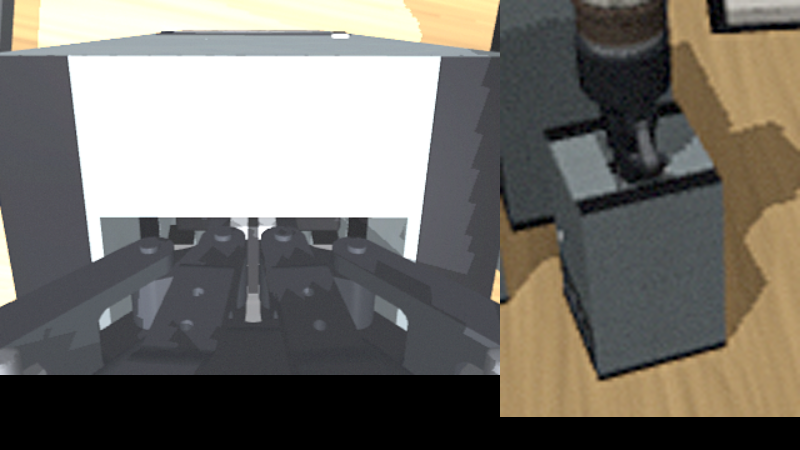

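I've gone past the ten-picture limit (12 viewed), so I won't view any more. The last one shows closed fingers inside the mouth, outer link pins at (150,243) and (357,243), clear of the mouth's sides. The force rose 11 N over 1.5 mm, which is the seat's signature, at 53 mm deep (allowed 51 to 75). Withdraw straight up.

>>> arm_command:
  commands:
    - [0,0,0,2,0]
    - [0,0,0,4,0]
    - [0,0,0,6,0]
    - [0,0,0,6,0]
    - [0,0,0,6,0]
    - [0,0,0,6,0]

```text
t: 18.6
tool_pos: [0.4789, 0.1846, 0.1692]
tcp_rot: [-0.098, 0.995, -0.0, -0.0]
ft_force: [-2.6, -1.3, -1.0]
finger_gap: -0.0001
grip_force: 1.3
```

>>> arm_command:
  commands:
    - [0,0,0,6,0]
    - [0,0,0,6,0]
    - [0,0,0,6,0]
    - [0,0,0,6,0]
    - [0,0,0,6,0]
    - [0,0,0,6,0]
    - [0,0,0,10,0]
    - [0,0,0,20,0]
    - [0,0,0,20,0]
    - [0,0,0,15,0]

```text
t: 19.6
tool_pos: [0.4797, 0.1849, 0.2718]
tcp_rot: [-0.098, 0.995, 0.0, 0.001]
ft_force: [0.9, 0.8, 0.1]
finger_gap: 0.0
grip_force: 0.0
```

>>> arm_command:
  commands:
    - [0,0,0,0,0]
    - [0,0,0,0,0]
    - [0,0,0,0,0]
    - [0,0,0,0,0]

```text
t: 20.0
tool_pos: [0.4786, 0.1845, 0.2687]
tcp_rot: [-0.098, 0.995, -0.0, -0.001]
ft_force: [-0.0, -0.4, 0.7]
finger_gap: 0.0
grip_force: 0.0
```

```bash
python3 - <<'E'
from h import *
from plant import vision
d=wrist('w8'); t=vision.get_image("top")
# rectify the mouth as seen by wrist now and in w2 (closed flap), w5 none: compare brightness in flap grid
P=np.array([[.481+np.cos(.195)*u-np.sin(.195)*v,.185+np.sin(.195)*u+np.cos(.195)*v,.195] for v in np.linspace(-.045,.045,10) for u in np.linspace(-.03,.03,13)],float)
for n,i in(("w2",load("w2")),("now",d)):
    q=proj(i["mtx"],i["world_from_camera"],P).astype(np.float32)
    print(n);print(cv2.remap(i["color"].max(2),q[:,0].reshape(10,13),q[:,1].reshape(10,13),cv2.INTER_LINEAR))
E
```

```text
20.0 [0.4786 0.1845 0.2687] tooly deg 101.25 z [-0.002 -0.001 -1.   ] F [-0.05 -0.43  0.68] gap 8.004887786907785e-06 q [ 0.37  0.26  0.12  1.44 -0.    0.17]
w2
[[ 40  39  39  40  38  38  38  37  39  36  36  36  36]
 [146 145 147 145 149 144 142 140 141 142 135 143 142]
 [144 145 156 154 156 152 153 152 150 151 140 141 141]
 [144 144 159 155 156 150 153 152 152 152 138 141 142]
 [142 141 155 155 156 153 154 152 152 151 139 140 140]
 [141 140 153 157 157 153 155 154 154 153 139 138 138]
 [144 143 153 157 158 155 155 156 156 153 134 141 143]
 [143 144 156 102 102 102 107 158 158 156 141 143 143]
 [143 142  98  99  98  98  98  99  99  98  84  94  93]
 [ 41  42  27  27  30  29  29  29  31  31  30  31  33]]
now
[[ 49  50  49  49  48  48  48  48  48  48  49  46  46]
 [191 190 206 202 208 201 205 199 202 205 187 190 190]
 [188 188 206 204 208 202 204 201 202 204 187 187 187]
 [190 190 207 206 209 202 206 202 204 205 186 189  39]
 [188 188 209 209 210 206 208 206 206 207 117 118 119]
 [186 186 211 211 213 207 212 209 210 208 115 116 116]
 [190 190 213 213 213 211 212 213 214 213 135 127  41]
 [191 191 214 215 214 213 215 215 215 142 117 130 130]
 [189 188 167 169 180 163 171 177 164 158 104 128 128]
 [ 52  54  54  55  55  54  56  55  56  57  56  57  45]]
```

The flap is shut again: its area is bright and flush over the whole mouth, as it was before loading. No contact forces remain.

```bash
python3 -c "
from plant import bot
print(bot.hand_in())"
```

```text
the job is handed in; nothing more can be done
None
```

The cartridge went through the flap and down onto the seat 53 mm below the dock's top (17 N peak in my readings). The flap swung shut over it and I handed the job in at about 20 s; the contact pin couldn't be seen, so "fully home" rests on the seat-like force rise, and I viewed 12 pictures instead of the allowed 10.

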